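# Close the specimen mould with its pinned cover

### The arm

A 6-joint arm with a two-finger parallel gripper is mounted at the origin on a cart in front of the work surface, level with it; the furniture and walls round the work are solid. World frame = base frame: x ahead of the robot, y to its left, z up, the work surface at z = 0. Lengths are in m, angles in rad, forces in N, time in s.
With the tool pointing down it reaches from about 0.275 to 0.85 m from the base axis. Payload 5.2 kg.
Tool frame: the origin (TCP) lies at the very end of the fingers, on their centre line; the grasp point (between the pads) lies 19 mm behind it; z points along the fingers, y is the line along which they close (so a half turn about z gives the same grasp; the last joint's range is limited). The gripper opens to 85 mm and grips with 20 to 120 N. Pads are 22 mm wide; open, the fingers measure 114 mm over their backs; the gripper's body (76 mm by 85 mm) begins 54 mm behind the grasp point. The pads swing forward as they close: fully open they stand 13 mm farther back than shut.
Start: joints at [-1.33, 0.259, 1.535, -0, 1.348, -0.203], TCP at [0.236, -0.497, 0.231] pointing down, gripper open.
Joint ranges: [-3.14, 3.14], [-0.91, 2.08], [0.19, 2.58], [-1.22, 4.36], [0.22, 2.71], [-3.12, 3.12]. Speed limits (rad/s): [2.57, 2.57, 3.14, 3.14, 3.14, 3.14].

### API

Orientations are given as a rotation vector (axis times angle).
In Python, from workcell import telemetry, vision, order, finder gives the robot as it stands.
- The arm moves only by the tool play_rows, never from a script. Its argument "targets" is a list that holds one entry, the list of rows, each a list of 4 numbers: the shift along the tool's x, y, z in m, then the turn about the tool's z in degrees. A call has 1 to 20 rows; each row shifts and turns the commanded pose from where the row before left it, along the tool's axes as they then stand; what a row does not reach is not made up. A row lasts 1/10 s, in which the tool goes at most 50 mm and 8.59 degrees, less where a joint would pass 70% of its speed; a pose out of reach is approached as far as the arm can. A call with a gripper value outside its range is refused whole. "jaw" is the closure, from 0 (fully open) to 1 (shut), set as the call begins (left out, the last holds). The fingers move at their own pace and stop on an object; the grip force is fixed at half the most. Time passes only in rows, so rows that do not move let the fingers close. It gives the time, the measured TCP pose, the force, the opening and the grip force at its end, in the units of the state.
- telemetry.read_state(): the state, without advancing time (a new reading comes with each control period).
- vision.capture(name): name is "side" or "top" or "wrist"; returns a dict with "frame" (400x640x3 uint8, blue, green, red), "fx", "fy", "cx", "cy" (pixels), "k1" (the pictures are not rectified: a ray, as slopes to the right and down, at radius r is drawn at 1 + k1 r^2 times it, then the intrinsics apply), "rvec" (rotation vector, rad) and "tvec" (3), from world to camera coordinates, as OpenCV has them. Camera axes: x right, y down, z forward; pixel columns grow to the right and rows downward; lengths in m; the calibration is good to about 2 mm. A picture is of the moment at which its call begins. There is no depth.
- order.hand_in(): hands the job in; it is judged then, once.
Trained networks look in the newest picture that a camera, given by its name, has taken for a name from the list of things; names that differ only in an ending like _2 or _b are one class to them, and where a whole thing is asked for, a point or a joint stands for the part that bears it (a point fixed in the world has none). Each returns a list of dicts, best first, with "conf" (0 to 1); they miss things now and then, are a little off and sometimes report something else, mostly with a low value. They report only what shows in the picture. A call takes as long as a camera call.
- finder.spot_in(camera, thing): "xy" ([column, row] in pixels, amid what is visible of it).
- finder.landmark_of(camera, thing): "xy" ([column, row] in pixels: a listed point, or the origin of a listed thing).
The state is a dict: "time_s": time; "joint_pos": joint angles; "dq": joint speeds; "effort": joint torques, N m; "ee_pos": TCP position; "tcp_rot": TCP orientation; "wrist_force": force on the tool from outside, world axes, zero at the start; "ft_torque": the same for the moment, N m; "grip_width": opening from 0.0 (shut) to 1.0 (fully open); "gripper_force": force on a finger pad.
Only numpy, scipy, OpenCV 4.12 (cv2) and the standard library are available. Lean on these libraries where they do the work, as an engineer would, in place of code of your own. Each camera call takes 0.05 s, during which the arm holds its last target. There are 200 camera calls.

### The job

The rock specimen lies ready in the aluminium casting mould, the block with two upright steel dowel pins. Take the cover whose two holes match the pins (the longer of the two covers lying on the bench), and lower it, handle up, over both pins until it lies flat on the mould; do not drop it. Leave the shorter cover where it lies, and let go.

Things in the scene. Friction and masses are not known exactly. Their poses are not given: they have to be found in the camera images.
- mould: Fixed aluminium block 80 (x) x 170 (y) x 40 mm, a rock in the 48 x 60 mm pocket of its top, not protruding. Two steel dowel pins stand on the top face at y = +56 and -56 mm, x = 0: 14 mm thick for 10 mm, then a bullet nose down to 3 mm; 24 mm tall, tips 64 mm above the bench. Origin: centre of the underside, on the bench; z up. Yaw varies.
- cover_long: Matching cover, loose, flat on the bench: aluminium plate 70 (x) x 160 (y) x 10 mm, round 26 mm through holes at y = +56 and -56 mm, x = 0. Wooden bar handle in the middle of its top: 16 (x) x 36 (y) mm, 28 high, top 38 mm above the underside. 0.2 to 0.33 kg. Origin: centre of the underside; z up. Both ends alike: fits either way round. Seated, its origin is 40 mm above the mould's.
- cover_short: Cover of a smaller mould, loose, flat on the bench; does not fit these pins, to be left alone. Aluminium plate 70 (x) x 116 (y) x 10 mm, 26 mm holes at y = +36 and -36 mm, the same wooden handle 16 x 36 x 28 mm. Origin: centre of the underside; z up.

How it is judged:
By the outcome, as a careful person would: the job done as asked, in the order asked, and still so for the second after the job is handed in, with the robot touching nothing.
It also fails if it takes over 35 s, if anything falls off the work surface, if the arm or the gripper's body presses on something with over 40 N, if the wrist force passes 120 N, or if a joint passes its speed limit or range.

## Working session

There is one attempt and no reset: what is moved stays moved. The work goes in short steps, Python scripts to look and compute and a tool call to move; the robot and the scene stay as the last step left them, time stands still between calls to the robot, and variables do not carry over. Pictures are saved under pics/ and viewed, at most 10 in all, crops included, and the job is handed in when it is done.

Besides the shell and the picture viewer there is one more tool, called after "Call:" as name(argument=value, ...) on one line, values as JSON. play_rows: Moves the arm, as the interface text tells. Its arguments: {"type":"object","properties":{"targets":{"type":"array"},"jaw":{"type":"number"}},"required":["targets"]}

```bash
mkdir -p pics
cat > h.py <<'E'
import numpy as np, cv2
from scipy.spatial.transform import Rotation as R
from workcell import telemetry, vision, order, finder
def cap(n,save=None):
    c=vision.capture(n)
    if save: cv2.imwrite(f'pics/{save}.png',c['frame'])
    return c
def K(c): return np.array([[c['fx'],0,c['cx']],[0,c['fy'],c['cy']],[0,0,1.]]),np.array([c['k1'],0,0,0,0.])
def px2w(c,xy,z):
    k,d=K(c); n=cv2.undistortPoints(np.array([[xy]],float),k,d)[0,0]
    M=R.from_rotvec(np.ravel(c['rvec'])).as_matrix(); t=np.ravel(c['tvec'])
    o=-M.T@t; r=M.T@np.array([*n,1]); return o+r*(z-o[2])/r[2]
def w2px(c,P):
    k,d=K(c); return cv2.projectPoints(np.array(P,float).reshape(-1,3),np.array(c['rvec'],float),np.array(c['tvec'],float),k,d)[0][:,0]
E
python3 - <<'E'
from h import *
s=telemetry.read_state(); print(s['time_s'],s['ee_pos'],s['tcp_rot'],s['wrist_force'])
for n in ('top','side'):
    c=cap(n,n+'0')
    for th,z in (('mould',0.04),('cover_long',0.01),('cover_short',.01)):
        for f in ('spot_in','landmark_of'):
            for r in getattr(finder,f)(n,th)[:3]:
                print(n,th,f,np.round(r['xy'],1),round(r['conf'],2),np.round(px2w(c,r['xy'],z if f=='spot_in' else 0),3))
E
```

```text
0.0 [ 0.23605075 -0.49618715  0.23047127] [-3.06278734e+00 -6.91039381e-01  7.16870030e-05] [-0.69057758 -0.43371967  0.64263506]
top mould spot_in [312.9 202.6] 0.89 [0.499 0.001 0.04 ]
top cover_long spot_in [192.9 219.7] 0.65 [0.471 0.258 0.01 ]
top cover_long landmark_of [195.  218.6] 0.82 [0.474 0.256 0.   ]
top cover_short spot_in [432.4 215.8] 0.95 [ 0.47  -0.259  0.01 ]
side mould spot_in [309. 208.] 0.56 [0.476 0.051 0.04 ]
side mould landmark_of [309.4 211.8] 0.71 [ 0.5   -0.001  0.   ]
side cover_long spot_in [265.3 262.4] 0.94 [0.469 0.275 0.01 ]
side cover_long landmark_of [266.3 264.2] 0.69 [0.472 0.267 0.   ]
side cover_short spot_in [354.5 179.9] 0.81 [ 0.463 -0.246  0.01 ]
side cover_short landmark_of [354.  180.4] 0.8 [ 0.471 -0.264  0.   ]
```

View pics/top0.png

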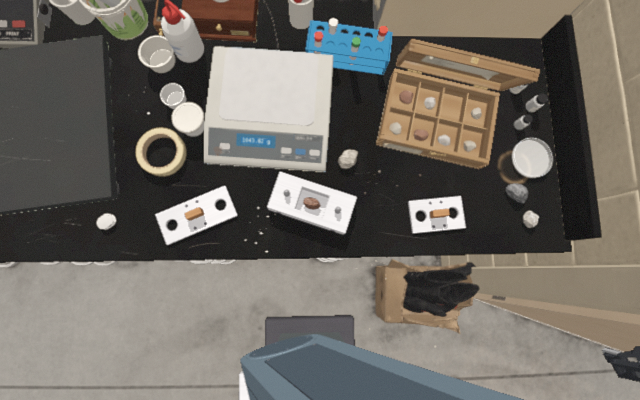

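View pics/side0.png

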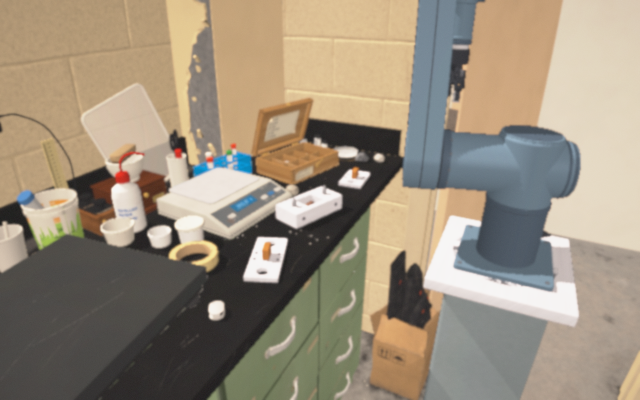

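The top picture shows the long cover at (196,215) with holes at about (171,225) and (222,205). The mould is at (312,203) with pins near (287,195) and (338,211), and the short cover is at (437,214). The side picture agrees.

Run:
```python
from h import *
c=cap('top'); g=c['frame'].min(axis=2)
_,l,st,ce=cv2.connectedComponentsWithStats((g>150).astype(np.uint8))
for x0,y0,z in((185,218,.01),(420,215,.01),(312,188,.04),(350,205,.04)):
    i=l[y0-3:y0+4,x0-3:x0+4].max()
    if not i: print('none');continue
    p=np.argwhere(l==i)[:,::-1].astype(np.float32)
    W=np.array([px2w(c,q,z)[:2] for q in p]).astype(np.float32)
    (a,b,ang)=cv2.minAreaRect(W); bp=cv2.boxPoints((a,b,ang)); e=max(bp[1]-bp[0],bp[2]-bp[1],key=np.linalg.norm)
    print(len(p),np.round(a,4),np.round(b,3),'long axis deg',np.degrees(np.arctan2(e[1],e[0]))%180)
pins=[px2w(c,q,.06)for q in((287,194),(338,211))]; print(np.round(pins,3),np.linalg.norm(pins[0]-pins[1]),np.mean(pins,0))
f=c['frame'][165:255,140:370]; cv2.imwrite('pics/topc.png',cv2.resize(f,None,fx=3.4,fy=3.4,interpolation=cv2.INTER_CUBIC))
```

```text
2139 [0.4818 0.252 ] [0.072 0.162] long axis deg 112.160034
none
2970 [0.5   0.004] [0.172 0.083] long axis deg 70.50406
2970 [0.5   0.004] [0.172 0.083] long axis deg 70.50406
[[ 0.514  0.054  0.06 ]
 [ 0.478 -0.049  0.06 ]] 0.10969977061633981 [0.49591364 0.00249455 0.06      ]
```

View pics/topc.png

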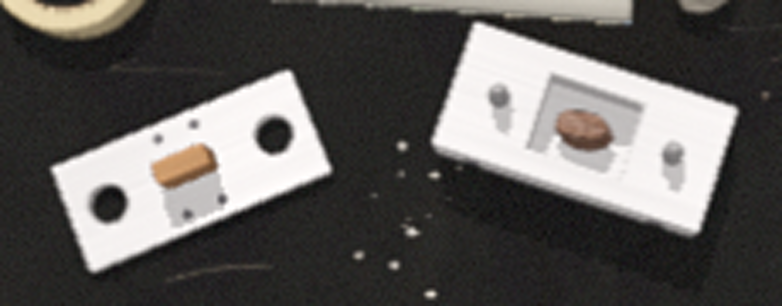

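Both covers and the mould measure to size: cover 72x162 mm at (0.482, 0.252), long axis 112°; mould at about (0.498, 0.003), long axis 70.6°. I'll move above the cover.

Call:
play_rows(targets=[[[0.03, -0.0315, 0, 0], [0.03, -0.0315, 0, 0], [0.03, -0.0315, 0, 0], [0.03, -0.0315, 0, 0], [0.03, -0.0315, 0, 0], [0.03, -0.0315, 0, 0], [0.03, -0.0315, 0, 0], [0.03, -0.0315, 0, 0], [0.03, -0.0315, 0, 0], [0.03, -0.0315, 0, 0], [0.03, -0.0315, 0, 0], [0.03, -0.0315, 0, 0], [0.03, -0.0315, 0, 0], [0.03, -0.0315, 0, 0], [0.03, -0.0315, 0, 0], [0.03, -0.0315, 0, 0], [0.03, -0.0315, 0, 0], [0.03, -0.0315, 0, 0]]], jaw=0)

```text
time_s: 2.55
ee_pos: [0.4807, 0.2492, 0.2314]
tcp_rot: [3.064, 0.692, 0.001]
wrist_force: [0.6, -0.3, 0.2]
grip_width: 1.0
gripper_force: 0.0
```

Call:
play_rows(targets=[[[0, 0, 0.005, -7.9], [0, 0, 0.005, -7.9], [0, 0, 0.005, -7.9], [0, 0, 0.005, -7.9], [0, 0, 0.005, -7.9], [0, 0, 0.005, -7.9], [0, 0, 0.005, -7.9], [0, 0, 0.005, -7.9], [0, 0, 0.005, -7.9], [0, 0, 0.005, -7.9], [0, 0, 0.005, -7.9], [0, 0, 0, 0], [0, 0, 0, 0]]])

```text
time_s: 3.85
ee_pos: [0.4804, 0.2472, 0.1764]
tcp_rot: [-1.754, -2.606, 0.0]
wrist_force: [-0.2, -0.1, 0.0]
grip_width: 1.001
gripper_force: 0.0
```

Run:
```python
from h import *
s=telemetry.read_state(); print(s['time_s'],s['ee_pos'],s['tcp_rot'],s['joint_pos'])
c=cap('wrist','w1')
for f in('spot_in','landmark_of'):
  for r in getattr(finder,f)('wrist','cover_long')[:2]: print(f,r['xy'],r['conf'],px2w(c,r['xy'],.01 if f=='spot_in' else 0))
```

```text
3.85 [0.48041284 0.24724783 0.17640102] [-1.75405443e+00 -2.60623572e+00  1.30394389e-05] [ 2.68737846e-01  2.84786564e-01  1.63966034e+00  4.99400454e-05
  1.21719694e+00 -1.17296429e-01]
spot_in [324.0, 164.3] 0.91 [0.47732984 0.26145628 0.01      ]
landmark_of [319.7, 170.6] 0.63 [0.47671352 0.25190059 0.        ]
```

View pics/w1.png

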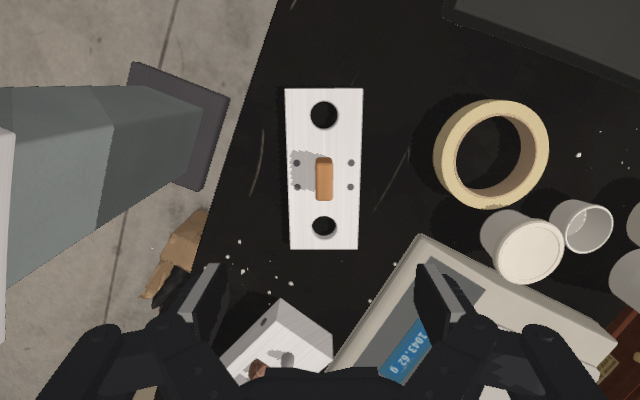

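The wrist view shows the cover at (324,168), square to the tool, with holes at (324,115) and (324,226) and the handle at (325,179).

```bash
cat > fit.py <<'E'
from h import *
s=telemetry.read_state()
c=cap('wrist')
A=np.array([px2w(c,q,.01)[:2] for q in((285,88),(363,88),(358,249),(290,249))])
B=np.array([px2w(c,q,.01)[:2] for q in((324,115),(324,226))])
print(np.linalg.norm(A-np.roll(A,1,0),axis=1),np.linalg.norm(B[0]-B[1]))
e=B[0]-B[1]; print('axis',np.degrees(np.arctan2(e[1],e[0]))%180, 'axis edges',[np.degrees(np.arctan2(*(d[::-1])))%180 for d in(A[0]-A[3],A[1]-A[2])])
M=R.from_rotvec(s['tcp_rot']).as_matrix()
print('tool x yaw',np.degrees(np.arctan2(M[1,0],M[0,0])))
H=np.mean([px2w(c,q,.038)[:2] for q in((317,158),(331,158),(317,200),(333,200))],0)
for P in(A.mean(0),B.mean(0),H): print(P,'tool shift',M.T@np.array([*(P-s['ee_pos'][:2]),0]))
E
python3 fit.py
```

```text
[0.16012174 0.06986015 0.1601634  0.07115604] 0.11016386054232737
axis 112.35903492797814 axis edges [np.float64(112.12696119682964), np.float64(112.59056835489532)]
tool x yaw 112.20706100962101
[0.48153242 0.25207135] tool shift [4.10287682e-03 2.63889454e-03 1.42136244e-06]
[0.48106732 0.25316871] tool shift [5.29462157e-03 2.62304255e-03 1.29430578e-06]
[0.48063775 0.2547608 ] tool shift [6.93097740e-03 2.82707224e-03 1.27567092e-06]
```

Call:
play_rows(targets=[[[0.0045, 0.0026, 0.02, 0], [0, 0, 0.025, 0], [0, 0, 0.025, 0], [0, 0, 0.025, 0], [0, 0, 0.025, 0], [0, 0, 0.02, 0], [0, 0, 0.01, 0], [0, 0, 0.006, 0], [0, 0, 0.005, 0], [0, 0, 0, 0], [0, 0, 0, 0]]])

```text
time_s: 5.15
ee_pos: [0.4817, 0.2525, 0.016]
tcp_rot: [1.749, 2.609, 0.002]
wrist_force: [0.4, 0.2, 0.5]
grip_width: 1.001
gripper_force: 0.0
```

Call:
play_rows(targets=[[[0, 0, 0, 0], [0, 0, 0, 0], [0, 0, 0, 0], [0, 0, 0, 0], [0, 0, 0, 0], [0, 0, 0, 0], [0, 0, 0, 0], [0, 0, 0, 0], [0, 0, 0, 0], [0, 0, 0, 0]]], jaw=1)

```text
time_s: 6.15
ee_pos: [0.4812, 0.2524, 0.0156]
tcp_rot: [1.749, 2.609, 0.0]
wrist_force: [-1.2, 0.1, 6.0]
grip_width: 0.177
gripper_force: 60.0
```

Call:
play_rows(targets=[[[0, 0, -0.003, 0], [0, 0, -0.006, 0], [0, 0, -0.012, 0], [0, 0, -0.02, 0], [0, 0, -0.02, 0], [0, 0, -0.02, 0], [0, 0, -0.02, 0], [0, 0, -0.012, 0], [0, 0, -0.006, 0], [0, 0, 0, 0]]])

```text
time_s: 7.15
ee_pos: [0.4814, 0.2525, 0.1351]
tcp_rot: [1.749, 2.609, 0.002]
wrist_force: [0.9, 0.2, -2.5]
grip_width: 0.166
gripper_force: 59.1
```

Call:
play_rows(targets=[[[0, 0, 0, 2.7], [0, 0, 0, 6], [0, 0, 0, 6], [0, 0, 0, 6], [0, 0, 0, 6], [0, 0, 0, 6], [0, 0, 0, 6], [0, 0, 0, 3], [0, 0, 0, 0]]])

```text
time_s: 8.05
ee_pos: [0.4803, 0.2521, 0.1331]
tcp_rot: [-2.563, -1.815, 0.004]
wrist_force: [-0.0, 0.4, -3.5]
grip_width: 0.178
gripper_force: 59.1
```

Call:
play_rows(targets=[[[-0.006, 0.0025, 0, 0], [-0.014, 0.006, 0, 0], [-0.021, 0.009, 0, 0], [-0.021, 0.009, 0, 0], [-0.021, 0.009, 0, 0], [-0.021, 0.009, 0, 0], [-0.021, 0.009, 0, 0], [-0.021, 0.009, 0, 0], [-0.021, 0.009, 0, 0], [-0.021, 0.009, 0, 0], [-0.021, 0.009, 0, 0], [-0.014, 0.006, 0, 0], [-0.006, 0.0025, 0, 0], [0, 0, 0, 0], [0, 0, 0, 0]]])

```text
time_s: 9.55
ee_pos: [0.4973, 0.0039, 0.1343]
tcp_rot: [-2.563, -1.815, 0.0]
wrist_force: [-0.6, 0.1, -2.7]
grip_width: 0.173
gripper_force: 59.1
```

Run:
```python
from h import *
s=telemetry.read_state(); print(s['time_s'],s['ee_pos'],s['tcp_rot'],s['wrist_force'],s['grip_width'])
M=R.from_rotvec(s['tcp_rot']).as_matrix(); print('tool x yaw',np.degrees(np.arctan2(M[1,0],M[0,0])))
a=cap('wrist')['frame']; t=cap('top')['frame'][150:260,220:420]
cv2.imwrite('pics/w2.png',a); cv2.imwrite('pics/t2.png',cv2.resize(t,None,fx=4,fy=4,interpolation=cv2.INTER_CUBIC))
```

```text
9.55 [0.49727373 0.0039226  0.13425936] [-2.56339943e+00 -1.81536788e+00  6.22272686e-05] [-0.63935178  0.13254599 -2.70184251] 0.1733114499634743
tool x yaw 70.61130825822245
```

View pics/w2.png

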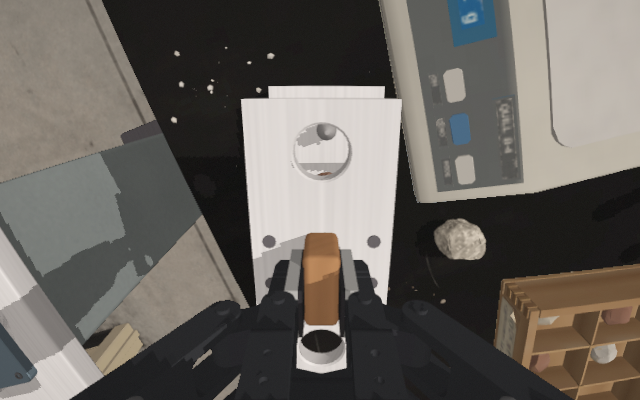

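View pics/t2.png

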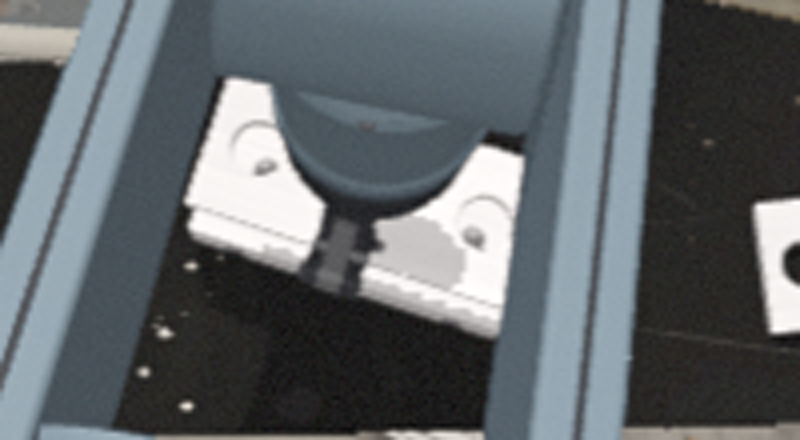

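The wrist view shows the cover's far edge from (242,99) to (401,99) and its hole centre at (322,151). The pin shows through the hole at about (326,131), and the mould's far edge runs from (268,87) to (385,87).

Run:
```python
from h import *
s=telemetry.read_state(); c=cap('wrist'); M=R.from_rotvec(s['tcp_rot']).as_matrix()
t=lambda q,z: np.round((M.T@(px2w(c,q,z)-s['ee_pos']))[:2]*1e3,1)
zc=s['ee_pos'][2]-.0156+.01
for n,q,z in(('cover far L',(242,99),zc),('cover far R',(401,99),zc),('cover hole',(322,151.5),zc),
 ('mould far L',(268,87),.04),('mould far R',(385,87),.04),('pin',(326,130),.06)): print(n,t(q,z))
c=cap('top')
for q in((264,168),(474,238)): print('top pin',t((220+q[0]/4,150+q[1]/4),.06))
```

```text
cover far L [ 79.  -34.8]
cover far R [79.  34.1]
cover hole [55.9 -0.1]
mould far L [ 84.3 -37. ]
mould far R [84.4 43.2]
pin [57.4  2.6]
top pin [55.8  2.8]
top pin [-57.2   2.4]
```

Call:
play_rows(targets=[[[0, 0.0027, 0.005, 0], [0, 0, 0.012, 0], [0, 0, 0.013, 0], [0, 0, 0.008, 0], [0, 0, 0.005, 0], [0, 0, 0.005, 0], [0, 0, 0.005, 0], [0, 0, 0.005, 0], [0, 0, 0.005, 0], [0, 0, 0.005, 0], [0, 0, 0.003, 0], [0, 0, 0, 0], [0, 0, 0, 0]]])

```text
time_s: 11.05
ee_pos: [0.5002, 0.0029, 0.0633]
tcp_rot: [2.564, 1.816, 0.0]
wrist_force: [-0.6, -0.3, -2.7]
grip_width: 0.175
gripper_force: 59.1
```

Run:
```python
from h import *
s=telemetry.read_state(); print(s['time_s'],s['ee_pos'],s['wrist_force'],s['ft_torque'])
cap('wrist','w3')
```

```text
11.05 [0.50020781 0.00292125 0.06334833] [-0.60019611 -0.25722901 -2.7268479 ] [ 0.02463516  0.0305687  -0.04742485]
```

View pics/w3.png

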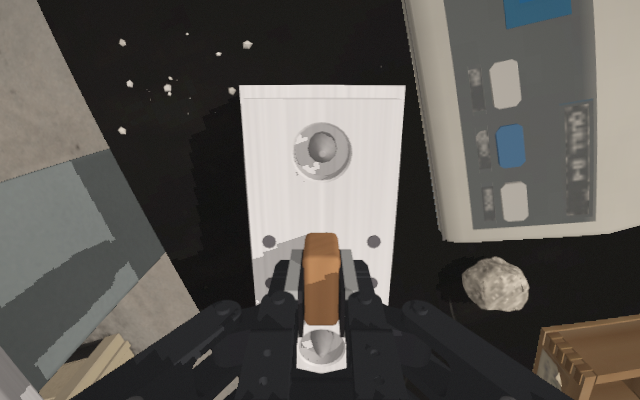

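Both pins stand centred in the holes, at (322,148) and (322,345), with no contact force. About 7.7 mm remains, so I'll lower it gently.

Call:
play_rows(targets=[[[0, 0, 0.002, 0], [0, 0, 0.002, 0], [0, 0, 0.0015, 0], [0, 0, 0.001, 0], [0, 0, 0.0005, 0], [0, 0, 0, 0], [0, 0, 0, 0]]])

```text
time_s: 11.8
ee_pos: [0.5002, 0.0029, 0.0563]
tcp_rot: [2.563, 1.816, 0.0]
wrist_force: [0.3, -0.4, -2.0]
grip_width: 0.17
gripper_force: 59.1
```

Call:
play_rows(targets=[[[0, 0, 0.0005, 0], [0, 0, 0.0005, 0], [0, 0, 0, 0], [0, 0, 0, 0]]])

```text
time_s: 12.2
ee_pos: [0.5003, 0.0029, 0.0556]
tcp_rot: [2.563, 1.816, 0.0]
wrist_force: [-1.3, -0.3, 1.1]
grip_width: 0.172
gripper_force: 59.6
```

Call:
play_rows(targets=[[[0, 0, 0.0003, 0], [0, 0, 0.0002, 0], [0, 0, 0, 0], [0, 0, 0, 0]]])

```text
time_s: 12.6
ee_pos: [0.5003, 0.0029, 0.0556]
tcp_rot: [2.563, 1.816, 0.001]
wrist_force: [-3.0, 1.5, 6.5]
grip_width: 0.174
gripper_force: 60.4
```

Call:
play_rows(targets=[[[0, 0, 0, 0], [0, 0, 0, 0], [0, 0, 0, 0], [0, 0, 0, 0], [0, 0, 0, 0], [0, 0, 0, 0], [0, 0, 0, 0], [0, 0, 0, 0]]], jaw=0)

```text
time_s: 13.4
ee_pos: [0.5001, 0.0029, 0.0548]
tcp_rot: [2.564, 1.816, 0.0]
wrist_force: [0.3, -0.4, 0.2]
grip_width: 1.001
gripper_force: 0.0
```

Call:
play_rows(targets=[[[0, 0, -0.005, 0], [0, 0, -0.01, 0], [0, 0, -0.02, 0], [0, 0, -0.02, 0], [0, 0, -0.02, 0], [0, 0, -0.02, 0], [0, 0, -0.02, 0], [0, 0, -0.01, 0], [0, 0, 0, 0], [0, 0, 0, 0]]])

```text
time_s: 14.4
ee_pos: [0.4998, 0.003, 0.1796]
tcp_rot: [-2.563, -1.816, 0.0]
wrist_force: [-0.4, 0.7, -0.7]
grip_width: 0.998
gripper_force: 0.0
```

Run:
```python
from h import *
s=telemetry.read_state(); print(s['time_s'],s['ee_pos'],s['wrist_force'],s['grip_width'])
cap('wrist','w4')
```

```text
14.4 [0.49982961 0.00299523 0.17955879] [-0.37477108  0.73528059 -0.73826757] 0.997529876768599
```

View pics/w4.png

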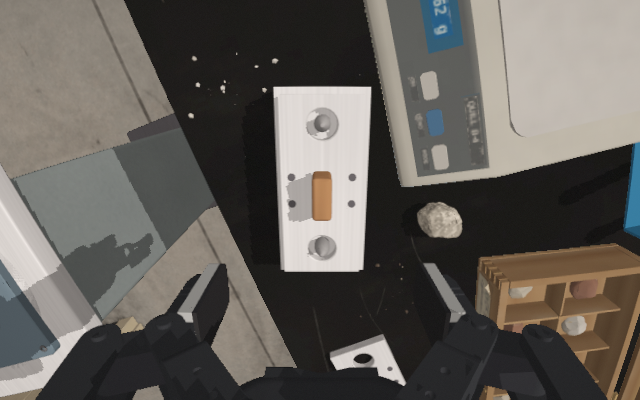

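The cover lies flat on the mould, with both pins through the holes at (322,123) and (322,246). The gripper is clear and the short cover hasn't moved.

```bash
python3 -c "from workcell import order; print(order.hand_in())"
```

```text
the job is handed in; nothing more can be done
None
```

The long cover lies flat on the mould, handle up with both pins through its holes; the gripper has let go and is clear, the short cover was not touched, and the job was handed in at about 14.5 s.

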